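# Clamp the filtration manifold with its U-bolt

## Task

The end of the steel filtration manifold is not yet clamped to its open support: take the larger U-bolt out of the foam block, pass its legs down astride the pipe, feel for the two holes in the support plate, and press it through the spring clips until the bow bears fully home on the pipe, upright, then let go. Be gentle: push on the pipe or the plate with no more than 40 N, and leave the small U-bolt and everything else on the bench where it is.

Things in the scene. Friction and masses are not known exactly. Their poses are not given: they have to be found in the camera images.
- ubolt: Larger U-bolt, 0.09-0.14 kg, plain steel bar 8 mm thick: two straight legs with round tips and a half-round bow. 75 mm tall, 43 mm wide outside, 27 inside. Origin midway between the leg tips; z up to the bow, y from leg to leg (legs at y = +-17.5 mm), x square to its plane. Starts upright, legs 25 mm deep in loose sockets of the foam block. Legs straight up to z = 53.5 mm.
- bow (a point): Outside top of the larger U-bolt's bow, 75 mm above the leg tips. Grip over the outside of both legs, fingers closing along the U-bolt's y: fingertips at z = 35 mm above the leg tips or higher clear the foam and, at the end, the support plate (then level with z = 32 mm). The bow's top also stays free for pushing.
- manifold: Fixed steel manifold. Origin on the bench below the pipe axis, z up, x along the pipe. Pipe 25 mm thick, axis 68.5 mm up. Blank cap at x = -65 mm; funnels 48 mm wide, rims 178 mm up, at x = 135 and 215; a second support, its U-bolt already fitted, at x = 268. The open support is a fixed grey hat bracket under the pipe near x = 0: level plate 64 mm along the pipe, 70 mm wide.
- plate_mid (a point): Point on the pipe's line, 46 mm up, level with the open support's plate top; same axes as the manifold. The 6 mm plate is open below with two chamfered 10 mm holes at y = +17.5 and -17.5 mm, either side of the pipe. The support was set by hand and is not measured: both holes share one x, anywhere from -10 to +10 mm of this point. A black saddle 24 mm wide fills the gap under the pipe.
- pipe_top (a point): Top line of the pipe, 81 mm up, above the manifold's origin; same axes. The U-bolt's x goes along the pipe, either way round. Under each hole, 10 mm below the plate top, a spring wire rubs on the leg: pushing both legs on through takes about 5 to 25 N in all, and the wires hold the U-bolt where it is left. Fully home the bow rests on the pipe: U-bolt origin 14 mm, bow 89 mm above the bench.
- foam: White foam packing block, 110 x 100 x 40 mm, fixed. Origin at the centre of its underside, z up. The larger U-bolt stands at x = -25 mm, the small one at x = +30 mm, legs apart along y.
- small_ubolt: Small U-bolt of 6 mm bar, 55 mm tall, 28 mm wide, for another pipe; stays in the foam block. Origin midway between its leg tips.
- reagent: Amber glass bottle, 60 mm wide, 125 mm high, black cap. Origin under its centre.
- jar: White plastic jar, 56 mm wide, 60 mm high. Origin under its centre.
- beaker: Glass beaker, 64 mm wide, 85 mm high. Origin under its centre.
- spanner: Steel spanner, 150 mm long, lying flat.
- slide_box: Grey slide box, 85 x 50 x 35 mm. Origin under its centre.
- timer: White bench timer, 65 x 65 x 22 mm. Origin under its centre.

How it is judged (in metres and radians):
On the way, in this order (a step that is already met when the one before it is completed fails the run):
1. the larger U-bolt is lifted out of the foam block (height (world z) of ubolt above 0.048 m), for 0.1 s.
2. its legs stand astride the pipe over the open support, tips below the pipe's top (z of ubolt in the frame of manifold below 0.065 m and y of ubolt in the frame of manifold between -0.006 and 0.006 m and x of ubolt in the frame of manifold between -0.025 and 0.025 m and angle between the x axis of ubolt and the x axis of manifold, either way round below 0.35 rad), for 0.1 s.
At the end, for the whole second after the job is handed in: The larger U-bolt stands astride the pipe, both legs through the holes of the open support, origin less than 16.5 mm above the bench (bow within 2.5 mm of the pipe), upright within 0.12 rad, square to the pipe within 0.2 rad, at rest and released; nothing else moved (z of ubolt in the frame of manifold below 0.0165 m and x of ubolt in the frame of manifold between -0.014 and 0.014 m and y of ubolt in the frame of manifold between -0.005 and 0.005 m and angle between ubolt's own z axis and vertical below 0.12 rad and angle between the x axis of ubolt and the x axis of manifold, either way round below 0.2 rad and linear speed of ubolt below 0.02 m/s); the robot touches nothing.
It fails at once if the U-bolt presses on the manifold or its support with more than 40 N (contact force between ubolt and manifold above 40 N).
It fails at once if the robot itself pushes on the manifold with more than 40 N (contact force between any of the fingers, the arm and manifold above 40 N).
It fails at once if the small U-bolt is moved (distance of small_ubolt from where it was at the start of the episode above 0.015 m).
It fails at once if something else on the bench is moved (distance of any of reagent, jar, beaker, spanner, slide_box, timer from where it was at the start of the episode above 0.02 m).
It also fails if it takes over 67 s, if anything falls off the work surface, if the arm or the gripper's body presses on something with over 40 N, if the wrist force passes 120 N, or if a joint passes its speed limit or range.

## Robot

A 6-joint arm with a two-finger parallel gripper is mounted at the origin on the work surface. World frame = base frame: x ahead of the robot, y to its left, z up, the work surface at z = 0. Lengths are in mm, angles in degrees, forces in N, time in s.
With the tool pointing down it reaches from about 350 to 850 mm from the base axis. Payload 8.1 kg.
Tool frame: the origin (TCP) lies where the fingers leave the gripper's body, on its centre line; the fingertips stand 73 mm ahead of it and the grasp point (between the pads) lies 54 mm ahead of it; z points along the fingers, y is the line along which they close (so a half turn about z gives the same grasp; the last joint's range is limited). The gripper opens to 85 mm and grips with 20 to 120 N. Pads are 22 mm wide; open, the fingers measure 114 mm over their backs; the gripper's body (76 mm by 85 mm) begins 54 mm behind the grasp point. The pads swing forward as they close: fully open they stand 13 mm farther back than shut.
Start: joints at [58.877, 7.471, 85.268, -0, 87.261, -4.893], TCP at [265.166, 538.231, 303.892] pointing down, gripper open.
Joint ranges: [-169.43, 169.43], [-51.17, 129.36], [1.28, 143.12], [-76.62, 256.62], [0, 156.53], [-152.29, 152.29]. Speed limits (degrees/s): [136.94, 136.94, 159.86, 180, 180, 180].

## Interface

Orientations are given as [roll, pitch, yaw] about the fixed x, y, z axes, in that order (R = Rz(yaw) Ry(pitch) Rx(roll)).
In Python, from bench import sense, optics, r gives the robot as it stands.
- The arm moves only by the tool servo_tool, never from a script. Its argument "plan" is a list that holds one entry, the list of rows, each a list of 5 numbers: the shift along the world's x, y, z in m, then the turn about the world's z in degrees, then the finger opening in m, from 0 to 0.0854. A call has 1 to 10 rows; each row shifts and turns the commanded pose from where the row before left it; what a row does not reach is not made up. A row lasts 1/10 s, in which the tool goes at most 50 mm and 8.59 degrees, less where a joint would pass 70% of its speed; a pose out of reach is approached as far as the arm can. A call is refused whole if a number of a shift passes 0.05 or a number of a turn 8.59, either way. A call with a gripper value outside its range is refused whole. The fingers move at their own pace and stop on an object; "force" is the grip in N (left out, the last holds). Time passes only in rows, so rows that do not move let the fingers close. It gives the time, the measured TCP pose, the force, the opening and the grip force at its end, in the units of the state.
- sense(): the state, without advancing time (a new reading comes with each control period).
- optics.snapshot(name): name is "side" or "top" or "wrist"; returns a dict with "frame" (384x512x3 uint8, blue, green, red), "fx", "fy", "cx", "cy" (pixels), "dist_coeffs" ([k1, k2, p1, p2, k3] as OpenCV has them; the pictures are not rectified), "cam_to_world" (4x4, takes a point from camera to world coordinates). Camera axes: x right, y down, z forward; pixel columns grow to the right and rows downward; lengths in mm; the calibration is good to about 2 mm. A picture is of the moment at which its call begins. There is no depth.
- r.hand_in(): hands the job in; it is judged then, once.
The state is a dict: "time": time; "joint_pos": joint angles; "qd": joint speeds; "joint_efforts": joint torques, N m; "tool_pos": TCP position; "tcp_rot": TCP orientation; "ft_force": force on the tool from outside, world axes, zero at the start; "wrist_torque": the same for the moment, N m; "finger_gap": finger opening in mm; "grip_force": force on a finger pad.
Only numpy, scipy, OpenCV 4.12 (cv2) and the standard library are available. Lean on these libraries where they do the work, as an engineer would, in place of code of your own. Each camera call takes 0.05 s, during which the arm holds its last target. There are 200 camera calls.

## Working session

There is one attempt and no reset: what is moved stays moved. The work goes in short steps, Python scripts to look and compute and a tool call to move; the robot and the scene stay as the last step left them, time stands still between calls to the robot, and variables do not carry over. Pictures are saved under pics/ and viewed, at most 10 in all, crops included, and the job is handed in when it is done.

Besides the shell and the picture viewer there is one more tool, called as name([rows], argument=value, ...), one row to a line, values as JSON. servo_tool: Moves the arm, as the interface text tells. Its arguments: {"type":"object","properties":{"plan":{"type":"array"},"force":{"type":"number"}},"required":["plan"]}

```bash
mkdir -p pics
cat > h.py <<'E'
import numpy as np, cv2
from bench import sense, optics, r
def snap(n, f=None):
    s=optics.snapshot(n)
    np.savez(''+n+'.npz',**{k:np.array(v) for k,v in s.items()})
    if f: cv2.imwrite('pics/'+f,s['frame'])
    return s
def load(n): return np.load(''+n+'.npz')
def K(s): return np.array([[s['fx'],0,s['cx']],[0,s['fy'],s['cy']],[0,0,1.]],float)
def ray(s,p):
    u=cv2.undistortPoints(np.array(p,float).reshape(-1,1,2),K(s),np.array(s['dist_coeffs'],float)).reshape(-1,2)
    M=np.array(s['cam_to_world']); d=np.c_[u,np.ones(len(u))]@M[:3,:3].T
    return M[:3,3],d
def atz(s,p,z):
    o,d=ray(s,p); z=np.broadcast_to(z,len(d)); return o+d*((z-o[2])/d[:,2])[:,None]
def proj(s,X):
    M=np.linalg.inv(np.array(s['cam_to_world'])); 
    return cv2.projectPoints(np.array(X,float).reshape(-1,1,3),cv2.Rodrigues(M[:3,:3])[0],M[:3,3],K(s),np.array(s['dist_coeffs'],float))[0].reshape(-1,2)
E
python3 - <<'E'
from h import *
a=snap('top');b=snap('side')
for n,s in(('top',a),('side',b)):
    cv2.imwrite(f'pics/{n}0.png',cv2.resize(s['frame'],(800,600)))
    print(n,np.round(s['cam_to_world'],2).tolist(),s['fx'],s['cx'],s['cy'])
print(sense())
E
```

```text
top [[0.03, -0.98, 0.17, 416.14], [-1.0, -0.02, 0.03, 77.85], [-0.02, -0.17, -0.98, 1053.35], [0.0, 0.0, 0.0, 1.0]] 365.34764770449385 260.61600783808194 189.02424794663054
side [[-0.95, -0.25, 0.2, 406.57], [-0.32, 0.75, -0.58, 689.06], [-0.0, -0.61, -0.79, 871.93], [0.0, 0.0, 0.0, 1.0]] 436.0557966620314 256.02814371174725 198.77387936909975
{'time': 0.1, 'joint_pos': array([ 5.88774714e+01,  7.51274137e+00,  8.53236522e+01,  1.38007084e-03,
        8.72619931e+01, -4.89171532e+00]), 'qd': array([ 0.02507651, -0.11425478, -0.0915577 ,  0.12393481,  0.06602673,
        0.0819932 ]), 'joint_efforts': array([ 1.59653100e-03, -5.70945024e+01, -5.01949418e+01, -1.90153255e-04,
        7.96762586e-03, -2.05119693e-05]), 'tool_pos': array([264.95746895, 537.90619486, 302.92292173]), 'tcp_rot': array([-1.79902089e+02, -9.76306900e-03,  1.53769111e+02]), 'ft_force': array([ 0.32713392,  0.07719329, -0.20133543]), 'wrist_torque': array([-0.02557629, -0.0603566 ,  0.03419379]), 'grip_force': 0.0, 'finger_gap': 85.58302732338473}
```

View pics/top0.png

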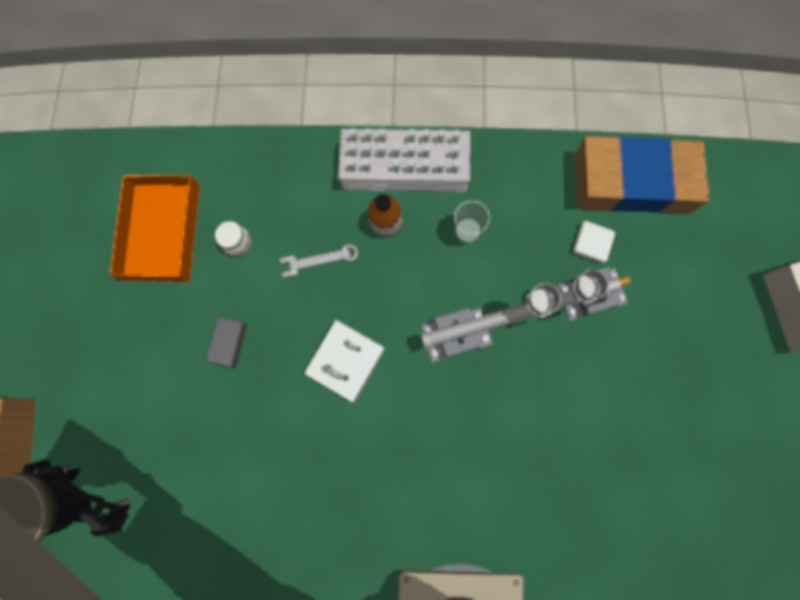

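View pics/side0.png

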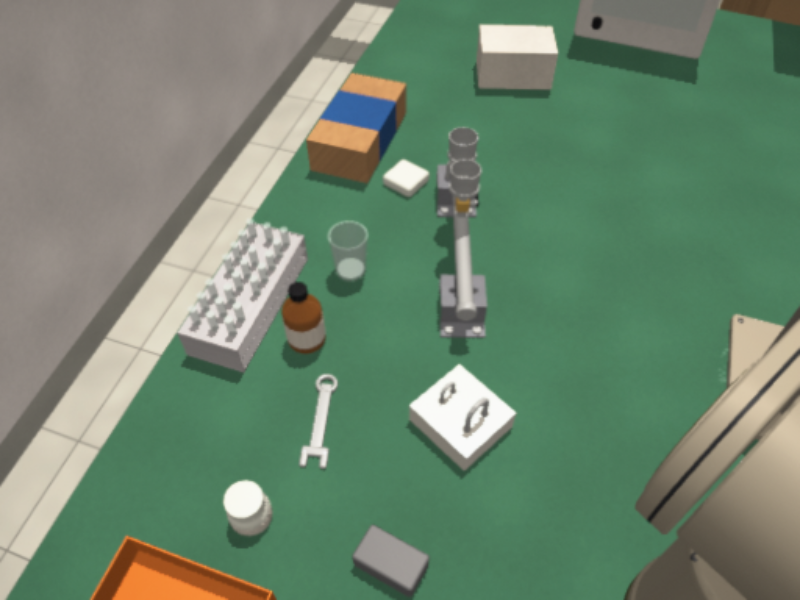

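The top view (800x600 px) shows the foam corners at (339,320), (384,350), (353,402) and (305,371), with the large U-bolt near (334,372). The pipe cap is at (425,340), the open support near (457,333), and the funnel rims at (543,299) and (590,286). The side view shows the funnel rims at (465,176) and (463,140), the cap at (466,305), and the large U-bolt bow near (477,405).

Run:
```python
from h import *
t=load('top');s=load('side')
k=.64
c=atz(t,np.array([[339,320],[384,350],[353,402],[305,371]])*k,40);print('foam',c.round(0).tolist(),c.mean(0).round(1))
e=c-c[[1,2,3,0]];print(np.hypot(e[:,0],e[:,1]).round(0),np.degrees(np.arctan2(e[:,1],e[:,0])).round(0))
c=atz(s,np.array([[460,367],[515,413],[464,457],[410,411]])*k,40);print('foam side',c.mean(0).round(1))
print('bow top',atz(t,np.array([[334,372]])*k,60+30*0).round(1),'side',atz(s,np.array([[477,405]])*k,80).round(1))
for n,I,P in(('t',t,[[543,299],[590,286]]),('s',s,[[465,176],[463,140]])):
    f=atz(I,np.array(P)*k,178);d=f[1]-f[0];print(n,f.round(1).tolist(),np.hypot(*d[:2]),np.degrees(np.arctan2(d[1],d[0])))
    u=d/np.linalg.norm(d);print('origin',(f.mean(0)-175*u).round(1))
print('cap',atz(t,np.array([[426,341]])*k,75).round(1),atz(s,np.array([[466,300]])*k,75).round(1))
```

```text
foam [[547.0, 228.0, 40.0], [496.0, 145.0, 40.0], [403.0, 197.0, 40.0], [454.0, 285.0, 40.0]] [475.1 213.7  40. ]
[ 98. 106. 102. 109.] [  58.  -29. -120.  149.]
foam side [474.4 224.1  40. ]
bow top [[453.5 229.6  60. ]] side [[455.  231.4  80. ]]
t [[569.9, -109.0, 178.0], [592.3, -183.8, 178.0]] 78.09699938885161 -73.34650564724348
origin [531.   21.3 178. ]
s [[567.5, -89.7, 178.0], [593.3, -171.9, 178.0]] 86.14058774397401 -72.59120081178945
origin [528.   36.2 178. ]
cap [[510.3  71.2  75. ]] [[516.8  60.7  75. ]]
```

servo_tool([
  [[0.0235,-0.0385,-0.006,-0.4,0.0854],[0.0235,-0.0385,-0.006,-0.4,0.0854],[0.0235,-0.0385,-0.006,-0.4,0.0854],[0.0235,-0.0385,-0.006,-0.4,0.0854],[0.0235,-0.0385,-0.006,-0.4,0.0854],[0.0235,-0.0385,-0.006,-0.4,0.0854],[0.0235,-0.0385,-0.006,-0.4,0.0854],[0.0235,-0.0385,-0.006,-0.4,0.0854],[0,0,0,0,0.0854],[0,0,0,0,0.0854]],
], force=40)

```text
time: 1.1
tool_pos: [453.3, 229.3, 255.4]
tcp_rot: [-180.0, -0.1, 150.4]
ft_force: [-0.3, 0.5, -0.5]
finger_gap: 85.2
grip_force: 0.0
```

Run:
```python
from h import *
a=snap('wrist');cv2.imwrite('pics/w1.png',cv2.resize(a['frame'],(800,600)))
print(np.round(a['cam_to_world'],2).tolist(),a['fx'],a['cx'],a['cy']);q=sense();print(q['tool_pos'],q['tcp_rot'],q['ft_force'],q['time'])
```

```text
[[0.49, 0.84, 0.23, 394.01], [0.87, -0.47, -0.13, 264.37], [-0.0, 0.27, -0.96, 326.24], [0.0, 0.0, 0.0, 1.0]] 321.21606880644606 254.30339387079871 192.4547634569308
[452.89156104 230.34444837 255.62192653] [-1.79987265e+02 -5.38498860e-02  1.50516092e+02] [0.64762288 0.48772308 0.43050367] 1.15
```

View pics/w1.png

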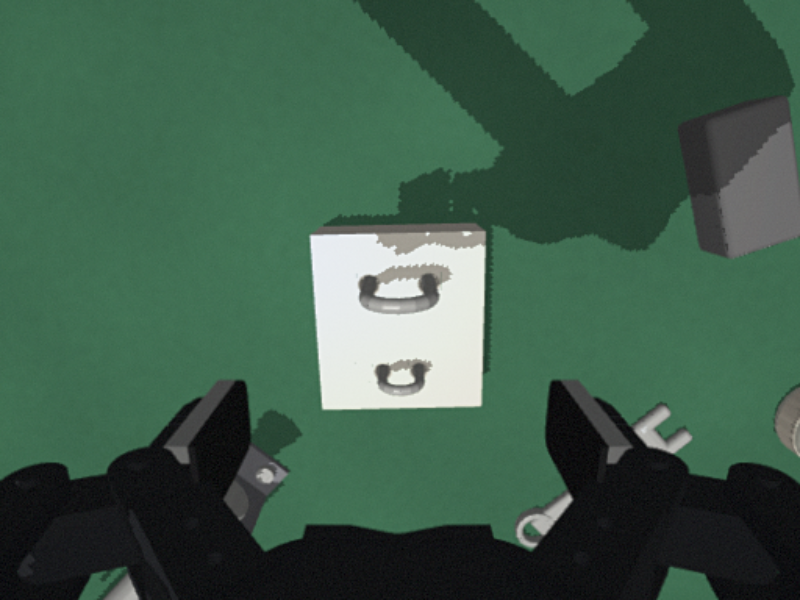

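The wrist view shows the foam's top corners at (311,236), (485,231), (482,405) and (323,409). The large bow's crown is at (399,302), and its legs meet the foam at about (369,283) and (429,281). The small U-bolt is at (400,380).

Run:
```python
from h import *
w=load('wrist');k=.64
c=atz(w,np.array([[311,236],[485,231],[482,405],[323,409]])*k,40);print('foam',c.mean(0).round(1))
e=c-c[[1,2,3,0]];print(np.hypot(e[:,0],e[:,1]).round(0),np.degrees(np.arctan2(e[:,1],e[:,0])).round(1))
print('crown',atz(w,np.array([[399,302]])*k,87).round(1))
print('sides',atz(w,np.array([[360,295],[438,294]])*k,70).round(1).tolist())
print('small',atz(w,np.array([[400,388]])*k,67).round(1))
```

```text
foam [477.4 218.6  40. ]
[100. 110. 100. 110.] [-117.9  152.2   62.1  -28.3]
crown [[453.1 231.4  87. ]]
sides [[443.8, 213.0, 70.0], [463.6, 249.2, 70.0]]
small [[502.2 204.3  67. ]]
```

servo_tool([
  [[0.001,0.001,-0.03,1,0.0854],[0,0,-0.03,0,0.0854],[0,0,-0.03,0,0.0854],[0,0,-0.025,0,0.07],[0,0,-0.014,0,0.055],[0,0,0,0,0.047],[0,0,0,0,0.047],[0,0,0,0,0.036],[0,0,0,0,0.036],[0,0,0,0,0.036]],
], force=50)

```text
time: 2.15
tool_pos: [455.0, 231.6, 128.5]
tcp_rot: [179.9, 0.1, 151.6]
ft_force: [-3.8, -0.6, 6.4]
finger_gap: 40.5
grip_force: 50.4
```

Run:
```python
from h import *
a=snap('wrist');b=snap('side')
A=cv2.resize(a['frame'][100:340,130:380],(400,384));u,v=proj(b,[[454,231,90]])[0].astype(int)
B=cv2.resize(b['frame'][v-50:v+50,u-50:u+50],(384,384),interpolation=cv2.INTER_CUBIC);cv2.imwrite('pics/g1.png',np.hstack([A,B]));q=sense();print(q)
```

```text
{'time': 2.25, 'joint_pos': array([ 2.12110460e+01,  2.81759725e+00,  1.09374638e+02,  1.03843484e-02,
        6.76737289e+01, -4.03535859e+01]), 'qd': array([ 0.09154127, -0.02158646, -0.17256065, -0.00616843, -0.13704612,
       -0.02888853]), 'joint_efforts': array([-6.72664982e-02, -4.45755172e+01, -4.32442188e+01, -2.54619221e-02,
       -1.13333479e+00, -2.75585172e-02]), 'tool_pos': array([455.01041839, 231.56103519, 128.49016198]), 'tcp_rot': array([1.79891630e+02, 7.94611311e-02, 1.51560623e+02]), 'ft_force': array([-3.01711941, -1.36001797,  7.73237416]), 'wrist_torque': array([-0.13494907,  0.52377145, -0.03298183]), 'grip_force': 50.40712729096413, 'finger_gap': 40.568837521505834}
```

View pics/g1.png

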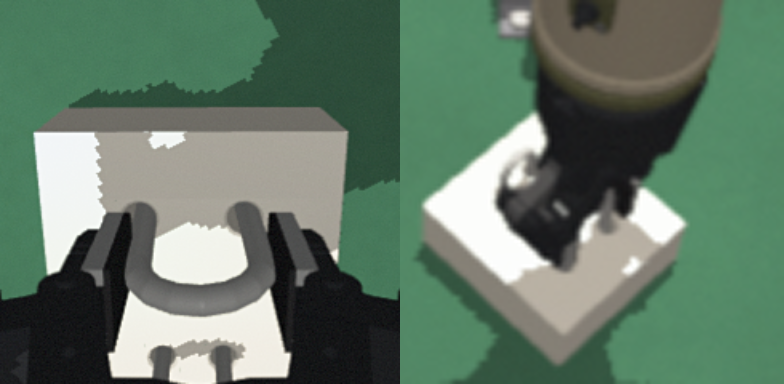

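servo_tool([
  [[0,0,0,0,0.036],[0,0,0.01,0,0.036],[0,0,0.02,0,0.036],[0,0,0.02,0,0.036],[0,0,0.02,0,0.036],[0,0,0.02,0,0.036],[0,0,0.02,0,0.036],[0,0,0,0,0.036],[0,0,0,0,0.036]],
], force=70)

```text
time: 3.15
tool_pos: [454.5, 231.3, 237.4]
tcp_rot: [179.9, 0.1, 151.6]
ft_force: [-1.1, 0.4, -1.3]
finger_gap: 40.0
grip_force: 70.5
```

Run:
```python
from h import *
a=snap('wrist');b=snap('side');t=snap('top')
A=cv2.resize(a['frame'][100:340,130:380],(400,384));u,v=proj(b,[[454,231,170]])[0].astype(int)
B=cv2.resize(b['frame'][v-50:v+70,u-60:u+60],(384,384),interpolation=cv2.INTER_CUBIC);cv2.imwrite('pics/g2.png',np.hstack([A,B]));q=sense();print(q['tool_pos'],q['ft_force'],q['finger_gap'])
# refine manifold: top crop
cv2.imwrite('pics/t2.png',cv2.resize(t['frame'][165:235,260:410],(800,373),interpolation=cv2.INTER_CUBIC))
```

```text
[453.51088348 230.95931735 235.44551516] [-1.0485659  -0.68338368 -1.25369672] 39.93189176168558
```

View pics/g2.png

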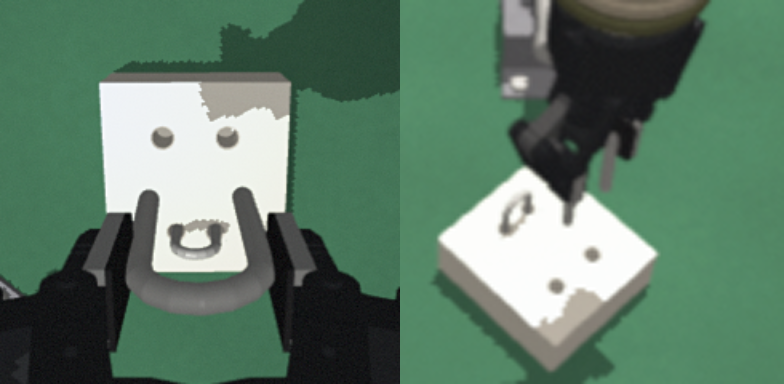

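View pics/t2.png

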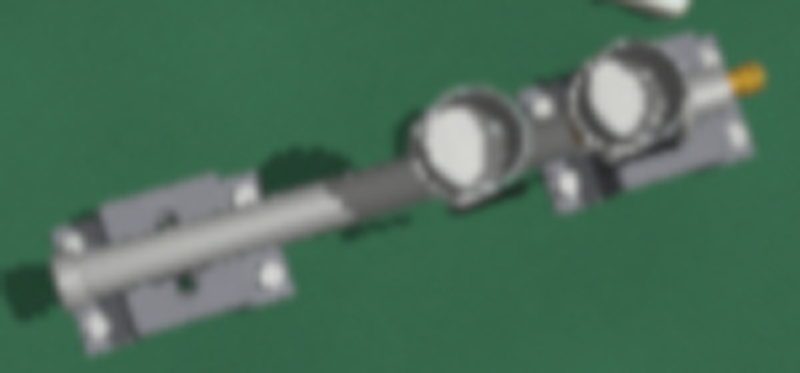

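The U-bolt is held upright, about square between the pads. The top crop (5.33x, offset 260,165) shows the two support holes at (168,218) and (187,283), the cap end at (70,283), and the funnel rims at (468,143) and (630,95).

Run:
```python
from h import *
t=load('top')
P=lambda L: np.array(L)/5.3333+[260,165]-0.4
h=atz(t,P([[168,218],[187,283]]),46);print(h.round(1).tolist(),h.mean(0).round(1),np.linalg.norm(h[1]-h[0]),np.degrees(np.arctan2(*(h[0]-h[1])[1::-1])))
f=atz(t,P([[468,143],[630,95]]),178);d=f[1]-f[0];print(f.round(1).tolist(),np.linalg.norm(d),np.degrees(np.arctan2(d[1],d[0])),(f.mean(0)-175*d/np.linalg.norm(d)).round(1))
a=atz(t,P([[72,282],[340,203]]),72);d=a[1]-a[0];print('pipe',a.round(1).tolist(),np.degrees(np.arctan2(d[1],d[0])))
w=load('wrist');k=250/400
tip=np.array([[149,192],[241,190]])*k+[130,100];cr=np.array([[200,298]])*k+[130,100]
z=sense()['tool_pos'][2]-113.5
print('tips',atz(w,tip,z+4).round(1).tolist(),'crown',atz(w,cr,z+71).round(1))
```

```text
[[549.8, 20.5, 46.0], [516.1, 10.2, 46.0]] [532.9  15.4  46. ] 35.239268328463424 16.98293209174815
[[569.8, -108.6, 178.0], [593.9, -184.2, 178.0]] 79.34791893394538 -72.32057458963142 [528.7  20.4 178. ]
pipe [[512.6, 70.0, 72.0], [556.0, -65.3, 72.0]] -72.24071705858243
tips [[445.9, 215.9, 125.9], [461.7, 246.9, 125.9]] crown [[458.1 231.  192.9]]
```

servo_tool([
  [[0.0113,-0.0308,0,-6.3,0.036],[0.0113,-0.0308,0,-6.3,0.036],[0.0113,-0.0308,0,-6.3,0.036],[0.0113,-0.0308,0,-6.3,0.036],[0.0113,-0.0308,0,-6.3,0.036],[0.0113,-0.0308,0,-6.3,0.036],[0.0113,-0.0308,0,-6.3,0.036],[0,0,0,0,0.036],[0,0,0,0,0.036]],
])

```text
time: 4.2
tool_pos: [532.8, 15.2, 235.6]
tcp_rot: [-179.9, -0.1, 107.4]
ft_force: [-0.1, 1.0, -0.0]
finger_gap: 39.5
grip_force: 70.6
```

Run:
```python
from h import *
a=snap('wrist');cv2.imwrite('pics/w3.png',cv2.resize(a['frame'][60:360,60:460],(800,600),interpolation=cv2.INTER_CUBIC));q=sense();print(q['tool_pos'],q['tcp_rot'],q['ft_force'],q['finger_gap'])
```

```text
[532.66010778  15.90221956 235.80339656] [-1.79900628e+02 -6.71516952e-02  1.07513431e+02] [-0.15280187 -0.23350377 -0.84529618] 39.473915644831585
```

View pics/w3.png

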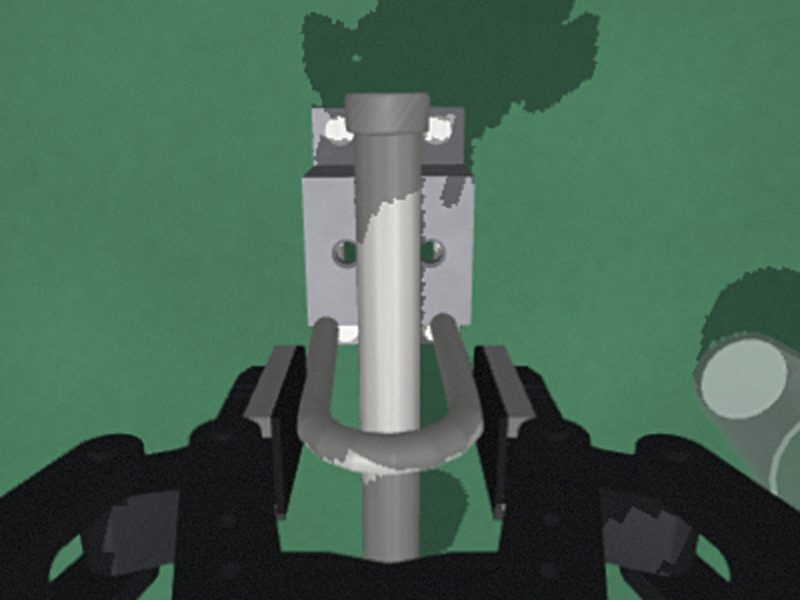

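The wrist view (2x crop, offset 60,60) shows the holes at (345,252) and (433,252), either side of the pipe, which runs at about x=389. The leg tips are at (325,318) and (444,317) and the crown is at (392,450).

Run:
```python
from h import *
from scipy.spatial.transform import Rotation as R
w=load('wrist');q=sense();p=q['tool_pos'];T=R.from_euler('xyz',q['tcp_rot'],degrees=True).as_matrix()
F=lambda L: np.array(L)/2.+60-.25
loc=lambda X:((X-p)@T)
h=atz(w,F([[345,252],[433,252]]),46);print('holes',h.round(1).tolist(),h.mean(0).round(1),'tool',loc(h).round(1).tolist())
pp=atz(w,F([[357,230],[418,230],[362,420],[419,420]]),70);m=(pp[0::2]+pp[1::2])/2;print('pipe axis',m.round(1).tolist(),np.degrees(np.arctan2(*(m[1]-m[0])[1::-1])),'tool',loc(m).round(1).tolist())
cap=atz(w,F([[387,95]]),81);print('cap',cap)
# fingertip / bolt geometry: predicted pixels (crop)
for n,L in(('fingertip',[[s,y,z] for s in(-11,11) for y in(-20,20) for z in(60,73)]),('bolt x0',[[0,-17.5,113.5-4],[0,17.5,113.5-4],[0,0,113.5-71],[0,0,113.5-75]])):
    L=np.array(L,float);print(n,np.c_[L,(2*(proj(w,p+L@T.T)-60)).round(0)].tolist())
```

```text
holes [[514.6, 11.9, 46.0], [549.8, 22.9, 46.0]] [532.2  17.4  46. ] tool [[1.4, -18.1, 189.8], [1.3, 18.8, 189.8]]
pipe axis [[527.3, 31.3, 70.0], [552.4, -44.5, 70.0]] -71.6930833045134 tool [[16.1, -0.2, 165.8], [-63.8, 0.9, 165.7]]
cap [[512.35051895  78.48437141  81.        ]]
fingertip [[-11.0, -20.0, 60.0, 300.0, 445.0], [-11.0, -20.0, 73.0, 307.0, 417.0], [-11.0, 20.0, 60.0, 474.0, 445.0], [-11.0, 20.0, 73.0, 467.0, 417.0], [11.0, -20.0, 60.0, 296.0, 357.0], [11.0, -20.0, 73.0, 303.0, 335.0], [11.0, 20.0, 60.0, 477.0, 357.0], [11.0, 20.0, 73.0, 470.0, 335.0]]
bolt x0 [[0.0, -17.5, 109.5, 329.0, 323.0], [0.0, 17.5, 109.5, 446.0, 323.0], [0.0, 0.0, 42.5, 386.0, 444.0], [0.0, 0.0, 38.5, 386.0, 455.0]]
```

servo_tool([
  [[0.001,0,-0.012,0,0.036],[0,0,-0.012,0,0.036],[0,0,-0.008,0,0.036],[0,0,-0.004,0,0.036],[0,0,0,0,0.036],[0,0,0,0,0.036]],
])

```text
time: 4.85
tool_pos: [534.3, 15.7, 201.0]
tcp_rot: [180.0, 0.0, 107.5]
ft_force: [0.1, -1.0, -0.3]
finger_gap: 39.9
grip_force: 70.6
```

Run:
```python
from h import *
a=snap('wrist');cv2.imwrite('pics/w4.png',cv2.resize(a['frame'][160:310,160:360],(800,600),interpolation=cv2.INTER_CUBIC));q=sense();print(q['tool_pos'],q['tcp_rot'],q['ft_force'],q['finger_gap'])
```

```text
[534.5350385   15.68320141 201.34084086] [1.79961727e+02 1.68048597e-02 1.07479371e+02] [ 0.02595087  0.31806219 -1.07857813] 39.74442388346333
```

View pics/w4.png

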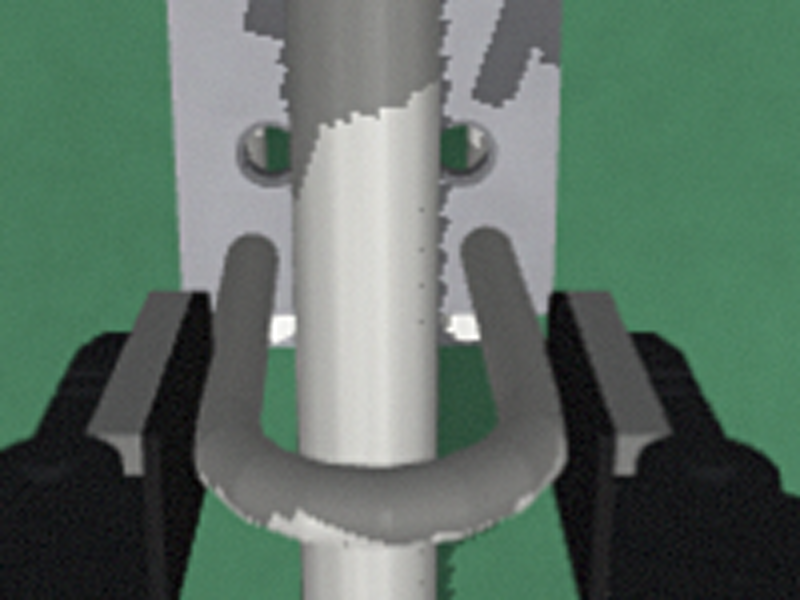

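The close view (4x, offset 160,160) shows the leg tips at about (252,262) and (486,256), with the pipe between them. The holes are centred at (268,154) and (466,155).

Run:
```python
from h import *
from scipy.spatial.transform import Rotation as R
w=load('wrist');q=sense();p=q['tool_pos'];T=R.from_euler('xyz',q['tcp_rot'],degrees=True).as_matrix()
F=lambda L: np.array(L)/4.+160-.4
loc=lambda X:((X-p)@T).round(1)
h=atz(w,F([[268,154],[466,155]]),46);print('holes',h.mean(0).round(1),loc(h).tolist(),loc(h).mean(0))
t=atz(w,F([[252,262],[486,256]]),p[2]-109.5);print('tips',loc(t).tolist(),loc(t).mean(0))
for y in(0,1,2):
  m=np.array([0,0,0]);
pp=atz(w,F([[291,100],[440,100],[296,250],[438,250],[301,400],[436,400]]),73);m=(pp[0::2]+pp[1::2])/2;print('pipe',loc(m).tolist())
c=atz(w,F([[382,508]]),p[2]-113.5+71);print('crown',loc(c))
```

```text
holes [532.3  16.8  46. ] [[1.8, -20.1, 155.3], [1.7, 16.3, 155.4]] [  1.75  -1.9  155.35]
tips [[-1.3, -18.7, 109.5], [-0.3, 16.4, 109.5]] [ -0.8   -1.15 109.5 ]
pipe [[19.0, -1.8, 128.3], [-6.6, -1.6, 128.3], [-34.0, -1.4, 128.3]]
crown [[-1.2  0.7 42.5]]
```

servo_tool([
  [[-0.0009,0.001,0,0,0.036],[0,0,-0.004,0,0.036],[0,0,-0.004,0,0.036],[0,0,-0.004,0,0.036],[0,0,-0.002,0,0.036],[0,0,0,0,0.036]],
])

```text
time: 5.5
tool_pos: [533.0, 16.6, 186.2]
tcp_rot: [-179.9, -0.0, 107.5]
ft_force: [0.5, -0.2, -0.9]
finger_gap: 40.0
grip_force: 70.6
```

servo_tool([
  [[0,0,-0.004,0,0.036],[0,0,-0.004,0,0.036],[0,0,-0.004,0,0.036],[0,0,-0.004,0,0.036],[0,0,-0.004,0,0.036],[0,0,0,0,0.036]],
])

```text
time: 6.1
tool_pos: [532.9, 16.7, 166.0]
tcp_rot: [-179.9, -0.0, 107.5]
ft_force: [0.6, 0.1, -1.6]
finger_gap: 39.9
grip_force: 70.6
```

Tips are at about 52 mm. Now I'll feel for the holes.

servo_tool([
  [[0,0,-0.003,0,0.036],[0,0,-0.003,0,0.036],[0,0,-0.002,0,0.036],[0,0,-0.001,0,0.036],[0,0,0,0,0.036]],
])

```text
time: 6.6
tool_pos: [533.3, 16.6, 157.7]
tcp_rot: [-180.0, -0.0, 107.5]
ft_force: [-0.6, 0.1, 0.4]
finger_gap: 39.7
grip_force: 70.6
```

servo_tool([
  [[0,0,-0.002,0,0.036],[0,0,-0.001,0,0.036],[0,0,-0.001,0,0.036],[0,0,0,0,0.036]],
])

```text
time: 7.0
tool_pos: [533.3, 16.7, 153.7]
tcp_rot: [-180.0, -0.0, 107.5]
ft_force: [-0.1, 0.4, -2.0]
finger_gap: 40.1
grip_force: 70.6
```

servo_tool([
  [[0,0,-0.002,0,0.036],[0,0,-0.002,0,0.036],[0,0,-0.002,0,0.036],[0,0,-0.001,0,0.036],[0,0,0,0,0.036]],
])

```text
time: 7.5
tool_pos: [533.1, 16.5, 146.7]
tcp_rot: [-179.9, -0.0, 107.5]
ft_force: [-4.2, 0.7, 2.9]
finger_gap: 39.5
grip_force: 71.1
```

servo_tool([
  [[-0.0005,0,-0.002,0,0.036],[0,0,-0.002,0,0.036],[0,0,-0.002,0,0.036],[0,0,-0.001,0,0.036],[0,0,0,0,0.036]],
])

```text
time: 8.0
tool_pos: [533.4, 16.5, 141.4]
tcp_rot: [179.9, 0.0, 107.5]
ft_force: [-6.2, -0.7, 9.4]
finger_gap: 39.7
grip_force: 71.7
```

servo_tool([
  [[-0.0008,0,-0.002,0,0.036],[0,0,-0.002,0,0.036],[0,0,-0.002,0,0.036],[0,0,0,0,0.036],[0,0,0,0,0.036]],
])

```text
time: 8.5
tool_pos: [532.6, 16.7, 134.3]
tcp_rot: [179.9, 0.0, 107.5]
ft_force: [-0.0, 2.2, 1.1]
finger_gap: 39.7
grip_force: 70.9
```

servo_tool([
  [[0,0,-0.002,0,0.036],[0,0,-0.002,0,0.036],[0,0,-0.001,0,0.036],[0,0,0,0,0.036]],
])

```text
time: 8.9
tool_pos: [532.7, 16.7, 130.0]
tcp_rot: [179.9, 0.0, 107.5]
ft_force: [-4.0, 1.4, 9.4]
finger_gap: 39.8
grip_force: 71.7
```

servo_tool([
  [[-0.0005,0,-0.001,0,0.036],[0,0,-0.001,0,0.036],[0,0,-0.001,0,0.036],[0,0,0,0,0.036]],
])

```text
time: 9.3
tool_pos: [532.6, 16.7, 128.4]
tcp_rot: [179.9, 0.0, 107.5]
ft_force: [-9.3, 0.7, 21.1]
finger_gap: 39.8
grip_force: 73.0
```

servo_tool([
  [[-0.0005,0,-0.001,0,0.036],[0,0,0,0,0.036],[0,0,0,0,0.036]],
])

```text
time: 9.6
tool_pos: [532.4, 16.6, 127.9]
tcp_rot: [179.8, 0.1, 107.5]
ft_force: [-9.5, 0.7, 24.6]
finger_gap: 39.8
grip_force: 73.1
```

servo_tool([
  [[-0.0005,0,-0.001,0,0.036],[0,0,0,0,0.036],[0,0,0,0,0.036]],
])

```text
time: 9.9
tool_pos: [532.4, 16.6, 127.8]
tcp_rot: [179.8, 0.1, 107.5]
ft_force: [-11.7, 2.0, 29.9]
finger_gap: 39.5
grip_force: 73.8
```

Run:
```python
from h import *
a=snap('wrist');b=snap('side')
A=cv2.resize(a['frame'][160:310,160:360],(533,400),interpolation=cv2.INTER_CUBIC);u,v=proj(b,[[533,16,80]])[0].astype(int)
B=cv2.resize(b['frame'][v-30:v+30,u-20:u+20],(266,400),interpolation=cv2.INTER_CUBIC);cv2.imwrite('pics/f1.png',np.hstack([A,B]))
```

```text
(no output)
```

View pics/f1.png

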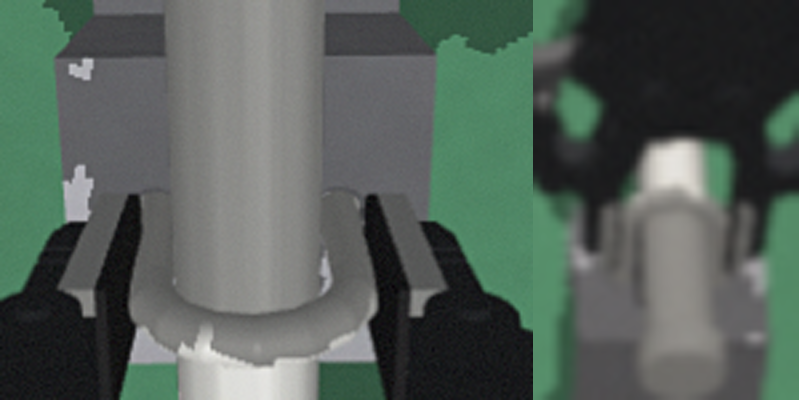

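The wrist view shows the bow resting on the pipe with both legs in the holes. The descent stalled at z=127.8, against 127.5 expected, with the force rising, so it is home. I'll ease the load, release and retreat.

servo_tool([
  [[0,0,0.002,0,0.036],[0,0,0.001,0,0.06],[0,0,0,0,0.08],[0,0,0,0,0.08],[0,0,0.02,0,0.08],[0,0,0.03,0,0.08],[0,0,0.04,0,0.08],[0,0,0,0,0.08],[0,0,0,0,0.08]],
])

```text
time: 10.9
tool_pos: [531.3, 16.5, 217.9]
tcp_rot: [179.9, 0.1, 107.5]
ft_force: [-0.3, 0.3, -0.6]
finger_gap: 79.8
grip_force: 0.0
```

Run:
```python
from h import *
a=snap('wrist');q=sense();p=q['tool_pos'];print(p,q['ft_force'])
c=proj(a,[[532.5,16.6,89]])[0];print(c)
x,y=int(c[0]),int(c[1]);cv2.imwrite('pics/f2.png',cv2.resize(a['frame'][y-75:y+75,x-100:x+100],(800,600),interpolation=cv2.INTER_CUBIC));print(x,y)
```

```text
[530.40319856  16.57653512 216.37062899] [ 0.10074599 -0.9473445  -0.3681999 ]
[254.81930942 212.22718046]
254 212
```

View pics/f2.png

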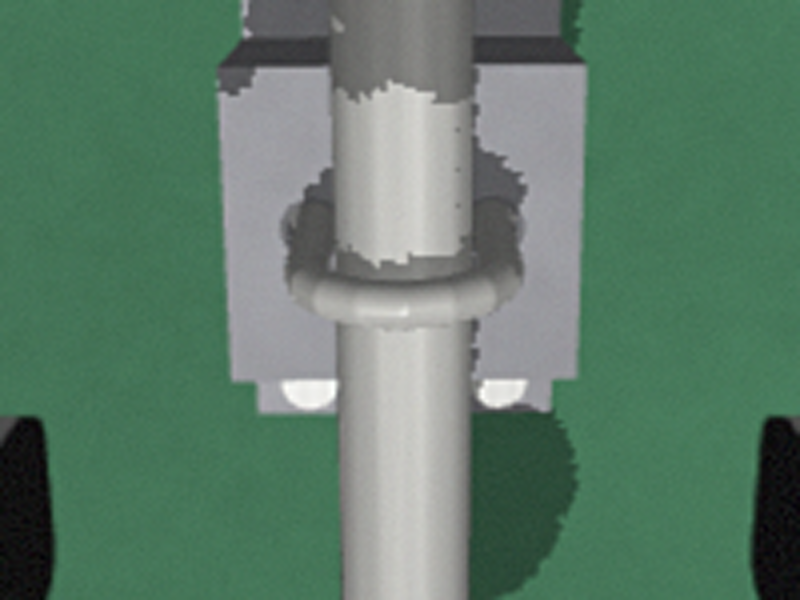

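The bow sits square on the pipe at (405,300), against a predicted seated position of (400,300), with both legs in the holes. The fingers are clear.

```bash
python3 -c "
from bench import r
print(r.hand_in())"
```

```text
the job is handed in; nothing more can be done
None
```

I pressed the larger U-bolt through the spring clips until its bow rested on the pipe, released it and handed the job in at about 11 s. The highest vertical wrist force I read was about 30 N, and the hand-in returned no verdict.

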